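# Turn the trolley wheel until its valve is at twelve o'clock

### The arm

A 6-joint arm with a two-finger parallel gripper is mounted at the origin on a cart in front of the work surface, level with it; the furniture and walls round the work are solid. World frame = base frame: x ahead of the robot, y to its left, z up, the work surface at z = 0. Lengths are in m, angles in rad, forces in N, time in s.
With the tool pointing down it reaches from about 0.375 to 0.75 m from the base axis. Payload 9 kg.
Tool frame: the origin (TCP) lies where the fingers leave the gripper's body, on its centre line; the fingertips stand 73 mm ahead of it and the grasp point (between the pads) lies 54 mm ahead of it; z points along the fingers, y is the direction in which the jaws open and shut (so a half turn about z gives the same grasp; the last joint's range is limited). The gripper opens to 85 mm and grips with 20 to 120 N. Pads are 22 mm wide; open, the fingers measure 114 mm over their backs; the gripper's body (76 mm by 85 mm) begins 54 mm behind the grasp point. The pads swing forward as they close: fully open they stand 13 mm farther back than shut.
Start: joints at [0.991, 0.104, 0.097, 1.564, 0, 1.353], TCP at [0.212, 0.561, 0.304] pointing down, gripper open.
Joint ranges: [-2.99, 2.99], [-0.84, 1.86], [-1.1, 1.16], [-1.84, 2.11], [-1.51, 1.56], [-3.14, 3.14]. Speed limits (rad/s): [2.22, 2.22, 2.57, 3.14, 3.14, 3.14].

### API

Orientations are given as a rotation vector (axis times angle).
In Python, from workcell import arm, vision gives the robot as it stands. The module is installed in compiled form; this text tells all that it offers.
- The arm moves only by the shell command python3 -m inch 'ROWS' [FORCE]. ROWS is JSON, a list of rows, each a list of 5 numbers: the shift along the tool's x, y, z in mm, then the turn about the tool's z in rad, then the closure in counts, from 0 (fully open) to 255 (shut). A call has 1 to 12 rows; each row is the pose to reach, as a shift and turn from the pose commanded when the call began, along the tool's axes at that moment; what a row does not reach only later rows make up. A row lasts 1/8 s, in which the tool goes at most 62.5 mm and 10.7 degrees, less where a joint would pass 70% of its speed; a pose out of reach is approached as far as the arm can. A call with a gripper value outside its range is refused whole. The fingers move at their own pace and stop on an object; FORCE is the grip in N (left out, the last holds). Time passes only in rows, so rows that repeat a pose let the fingers close. It gives the time, the measured TCP pose, the force and the opening at its end, in the units of the state.
- arm.state(): the state, without advancing time (a new reading comes with each control period).
- vision.capture(name): name is "scene" or "top" or "wrist"; returns a dict with "image" (400x640x3 uint8, red, green, blue), "fx", "fy", "cx", "cy" (pixels), "xyz" and "rotation" of the camera in the world. Camera axes: x right, y up, looking along -z (the intrinsics and any distortion apply to the point x, -y, -z); pixel columns grow to the right and rows downward; lengths in m; the calibration is good to about 2 mm. A picture is of the moment at which its call begins. There is no depth.
- arm.hand_in(): hands the job in, once; it reports no verdict.
The state is a dict: "clock": time; "joint_positions": joint angles; "joint_vel": joint speeds; "effort": joint torques, N m; "position": TCP position; "tcp_rot": TCP orientation; "wrist_force": force on the tool from outside, world axes, zero at the start; "ft_torque": the same for the moment, N m; "gripper_width": finger opening in m.
Only numpy, scipy, OpenCV 4.12 (cv2) and the standard library are available. Lean on these libraries where they do the work, as an engineer would, in place of code of your own. Each camera call takes 0.05 s, during which the arm holds its last target.

### The job

The trolley wheel in the leaning stand is to be pumped up: with your fingertips push it round by its spokes, changing to the next spoke when the bridge across the wheel is in the way, until the red-capped valve stem is at the very top of the wheel (twelve o'clock, straight above the axle), and leave it at rest there. Keep off the valve stem itself, and do not lift or shift the stand or the things lying in front of it.

Things in the scene. Friction and masses are not known exactly. Their poses are not given: they have to be found in the camera images.
- stand: Grey steel wheel stand, 4 kg, loose on rubber feet; base plate 190 (x, from -85 to +105) x 320 (y) mm, its top 16 mm above the bench. Origin: on the bench, straight below the hub. Its x axis points from its front to its back, y to its left, z up. Side cheeks stand at y = +-145 mm. It carries a wheel that leans back 45 degrees, its face looking up and to the front.
- bridge_mid (a point): Middle of the flat grey bridge that holds the axle: it runs along the stand's y across the whole front of the wheel, 26 mm wide, 12 mm thick, 24 to 36 mm in front of the wheel's mid plane (axle nut: to 46 mm, radius 11). Fingers reach the spokes freely above the bridge; it covers the lower half from above. Nothing lies within 60 mm behind the wheel's upper half.
- hub_center (a point): Centre of the wheel, in its mid plane, 140 mm straight above the stand's origin. In the stand's frame the wheel's normal (out of its face) is (-0.707, 0, 0.707) and twelve o'clock lies along (0.707, 0, 0.707). Black tyre 250 mm across, 36 mm wide; yellow rim of inner radius 90 mm; yellow hub of radius 26 mm, 36 mm long; three yellow spokes with open gaps between them.
- wheel (a joint): Wheel angle: 0 or any whole turn (6.283) with the valve at twelve o'clock; grows as the wheel turns anticlockwise seen from the front (its top going to the stand's +y). Turns both ways without stop, is balanced, has about 0.1 N m of friction (2 N at a spoke) and stays where it is left. Starts with the valve within about 48 degrees of six o'clock.
- stem_cap (a point): Middle of the red cap (12 mm thick) of the valve stem, a brass and rubber stem 7 to 9 mm thick that runs inward from the rim towards the hub, in the mid plane, from radius 92 to 65 mm; this point lies 68 mm from the hub's centre.
- spoke1_mid (a point): Mid-length of the spoke 60 degrees anticlockwise (seen from the front) from the valve stem, 58 mm from the hub's centre, in the mid plane. Each spoke is straight, 14 mm wide and 18 mm thick (9 mm either side of the mid plane), 26 mm wide near the rim.
- spoke2_mid (a point): The same on the spoke opposite to the valve stem.
- spoke3_mid (a point): The same on the spoke 60 degrees clockwise from the valve stem.
- tape_roll: Roll of grey tape, 66 mm across, 24 mm high, lying on the bench before the stand; origin at the centre of its underside. To be left alone.
- screwdriver: Small screwdriver with an amber handle, 153 mm long, 19 mm thick, lying on the bench before the stand; origin at mid-length, underneath. To be left alone.
- ring_gauge: Steel ring, 48 mm across, 14 mm high, lying on the bench before the stand; origin at the centre of its underside. To be left alone.

How it is judged:
By the outcome, as a careful person would: the job done as asked, in the order asked, and still so for the second after the job is handed in, with the robot touching nothing.
It also fails if it takes over 54 s, if anything falls off the work surface, if the arm or the gripper's body presses on something with over 40 N, if the wrist force passes 120 N, or if a joint passes its speed limit or range.

## Working session

There is one attempt and no reset: what is moved stays moved. The work goes in short steps, Python scripts to look and compute and a shell command to move; the robot and the scene stay as the last step left them, time stands still between calls to the robot, and variables do not carry over. Pictures are saved under pics/ and viewed, and the job is handed in when it is done.

```bash
mkdir -p pics
python3 - <<'E'
from workcell import arm, vision
import cv2
s=arm.state(); print(s)
for n in ["scene","top","wrist"]:
    c=vision.capture(n); cv2.imwrite(f"pics/{n}0.png",c["image"][:,:,::-1])
    print(n,{k:v for k,v in c.items() if k!="image"})
E
```

```text
{'clock': 0.0, 'joint_positions': array([9.91267677e-01, 1.04690808e-01, 9.64602251e-02, 1.56388754e+00,
       1.33015370e-05, 1.35311386e+00]), 'joint_vel': array([ 0.00057321, -0.00059779, -0.00018309, -0.00093175,  0.00034419,
       -0.00146957]), 'effort': array([-2.09665122e-03, -5.56932306e+01,  5.03645289e+01,  1.69619214e-02,
       -2.85868409e-04, -1.79921358e-05]), 'position': array([0.21224687, 0.56095296, 0.30312225]), 'tcp_rot': array([-5.65196267e-01, -3.08979833e+00,  1.90506643e-03]), 'wrist_force': array([-0.66350451, -0.23487464, -0.62054584]), 'ft_torque': array([-0.07204749, -0.04408766, -0.00699383]), 'gripper_width': 0.08521002178068278}
scene {'fx': 413.39156094353604, 'fy': 413.39156094353604, 'cx': 318.14378824525403, 'cy': 199.24429660606745, 'xyz': array([0.00347701, 0.11969912, 0.72720091]), 'rotation': array([ 0.46262941, -0.79188605, -1.99121525])}
top {'fx': 404.24714679659814, 'fy': 404.24714679659814, 'cx': 320.16360403095433, 'cy': 199.79715635410918, 'xyz': array([ 0.42248931, -0.17811816,  1.09805769]), 'rotation': array([ 0.06862393, -0.10738525, -1.57009071])}
wrist {'fx': 276.08042697333394, 'fy': 276.08042697333394, 'cx': 315.49685534968535, 'cy': 198.76141542396158, 'xyz': array([0.14230268, 0.58791665, 0.37258449]), 'rotation': array([-0.26036619, -0.17848087,  1.19961963])}
```

View pics/scene0.png

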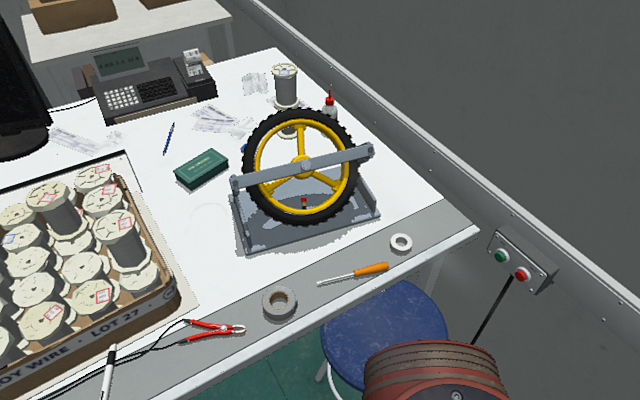

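View pics/top0.png

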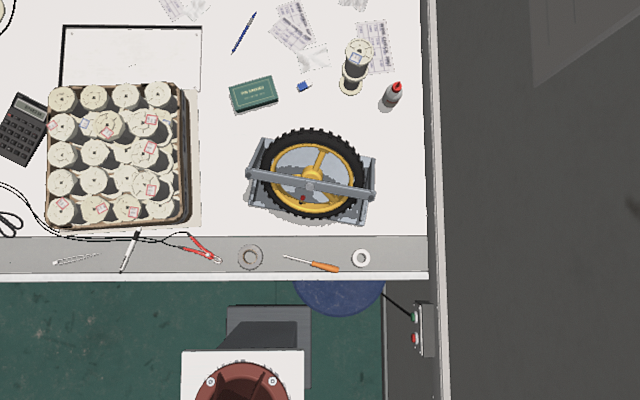

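View pics/wrist0.png

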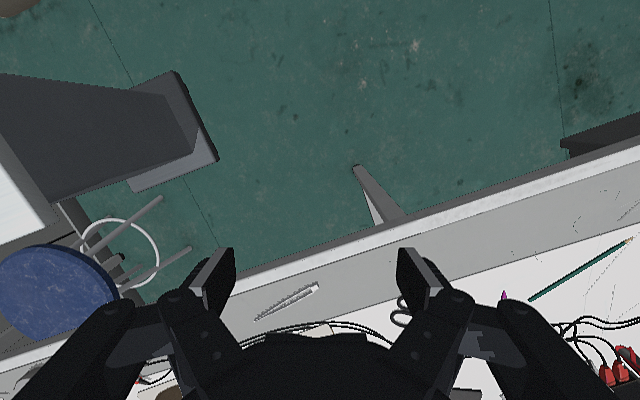

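The wheel's hub is near (303,166) in the scene view. The red cap is at (304,200), close to six o'clock, and the opposite spoke points up. The top view shows the cap at (303,197). I'll zoom in for measurements.

Run:
```python
import cv2
a=cv2.imread("pics/scene0.png")[95:265,220:390]; b=cv2.imread("pics/top0.png")[115:240,235:385]
cv2.imwrite("pics/scz.png",cv2.resize(a,None,fx=3.5,fy=3.5,interpolation=cv2.INTER_CUBIC))
cv2.imwrite("pics/topz.png",cv2.resize(b,None,fx=4,fy=4,interpolation=cv2.INTER_CUBIC))
```

```text
(no output)
```

View pics/scz.png

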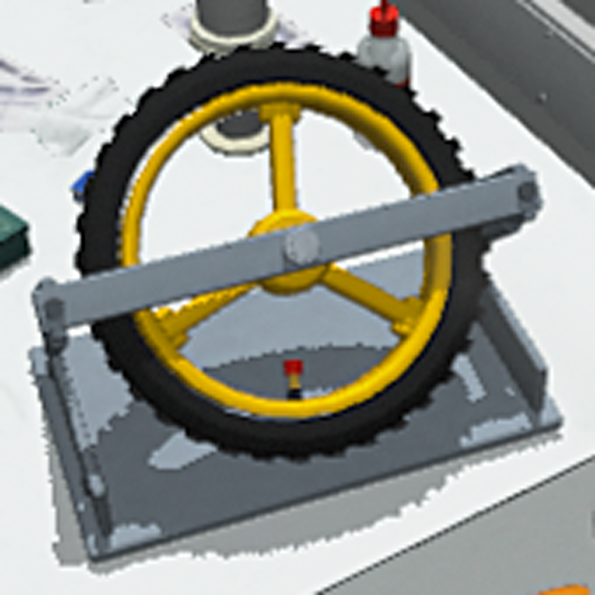

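View pics/topz.png

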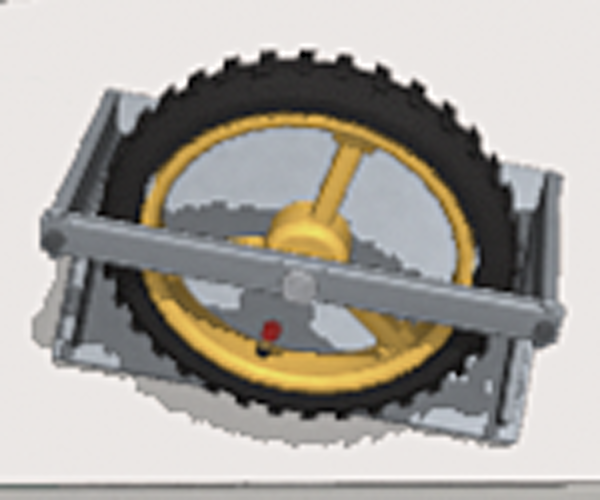

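```bash
cat > h.py <<'E'
import numpy as np, cv2
from scipy.spatial.transform import Rotation as R
def ray(c,u,v):
    d=np.array([(u-c["cx"])/c["fx"],-(v-c["cy"])/c["fy"],-1.]); d=R.from_rotvec(c["rotation"]).apply(d)
    return np.array(c["xyz"]),d/np.linalg.norm(d)
def tri(r1,r2):
    (o1,d1),(o2,d2)=r1,r2
    A=np.stack([d1,-d2],1); t=np.linalg.lstsq(A,o2-o1,rcond=None)[0]
    p,q=o1+t[0]*d1,o2+t[1]*d2
    return (p+q)/2,np.linalg.norm(p-q)
def plane(r,p0,n):
    o,d=r; return o+d*((p0-o)@n)/(d@n)
def proj(c,p):
    q=R.from_rotvec(c["rotation"]).inv().apply(p-c["xyz"]); return np.array([c["cx"]+c["fx"]*q[0]/-q[2], c["cy"]+c["fy"]*q[1]/q[2]])
S=dict(fx=413.39156094353604,fy=413.39156094353604,cx=318.14378824525403,cy=199.24429660606745,xyz=np.array([0.00347701,0.11969912,0.72720091]),rotation=np.array([0.46262941,-0.79188605,-1.99121525]))
T=dict(fx=404.24714679659814,fy=404.24714679659814,cx=320.16360403095433,cy=199.79715635410918,xyz=np.array([0.42248931,-0.17811816,1.09805769]),rotation=np.array([0.06862393,-0.10738525,-1.57009071]))
E
python3 - <<'E'
from h import *
P={"nut":((306,165.6),(309.75,186.75)),"L":((235.1,183.6),(248.5,174.5)),"R":((369.7,149.3),(371.25,195.75)),"cap":((303.7,199.9),(302.75,197.5))}
Q={}
for k,(a,b) in P.items():
    Q[k],e=tri(ray(S,*a),ray(T,*b)); print(k,Q[k].round(4),round(e,4))
y=Q["L"]-Q["R"]; print(np.linalg.norm(y)); y[2]=0;y/=np.linalg.norm(y); x=np.array([y[1],-y[0],0]); print("yaw",np.degrees(np.arctan2(x[1],x[0])))
n=-.7071*x+np.array([0,0,.7071]); u=.7071*x+np.array([0,0,.7071])
hub=Q["nut"]-.046*n; print("hub",hub); d=Q["cap"]-hub; print("cap n,u,y",d@n,d@u,d@y, np.linalg.norm(d))
E
```

```text
nut [ 0.5579 -0.1765  0.1687] 0.0014
L [ 0.587  -0.0338  0.1658] 0.0017
R [ 0.5375 -0.3203  0.1639] 0.001
cap [ 0.5418 -0.159   0.0919] 0.0013
0.2907784388942472
yaw -9.81138525189064
hub [ 0.58996017 -0.18206303  0.13619129]
cap n,u,y 0.0050223884094154235 -0.06761682498630502 0.01455350511333431 0.06934805040355595
```

```bash
cat >> h.py <<'E'
yaw=np.radians(-9.8); HUB=np.array([.588,-.1815,.140])
X=np.array([np.cos(yaw),np.sin(yaw),0]); Y=np.array([-X[1],X[0],0]); Z=np.array([0,0,1.])
N=.70711*(Z-X); U=.70711*(Z+X)
def W(u,y,n=0): return HUB+u*U+y*Y+n*N
E
python3 - <<'E'
from h import *
for nm,c,(x0,y0,w,h) in(("scene",S,(220,95,170,170)),("top",T,(235,115,150,125))):
    im=cv2.imread(f"pics/{nm}0.png"); f=4 if nm=="top" else 3.5
    z=cv2.resize(im[y0:y0+h,x0:x0+w],None,fx=f,fy=f,interpolation=cv2.INTER_CUBIC)
    def dot(p,col):
        q=((proj(c,p)-[x0-.5,y0-.5])*f-.5).round().astype(int); cv2.circle(z,tuple(int(i) for i in q),1,col,-1)
    for t in np.linspace(0,2*np.pi,120): 
        dot(W(.125*np.cos(t),.125*np.sin(t),.0),(0,0,255)); dot(W(.125*np.cos(t),.125*np.sin(t),.018),(255,0,255))
    for uu,yy in((.013,.145),(-.013,.145),(.013,-.145),(-.013,-.145),(0,0)): dot(W(uu,yy,.036),(255,255,0))
    for r in(.026,.058,.09): dot(W(r*np.cos(np.radians(-12)),r*np.sin(np.radians(-12)),.009),(255,0,0))
    for bx,by in((-.085,.16),(-.085,-.16),(.105,.16),(.105,-.16)): dot(HUB*[1,1,0]+bx*X+by*Y+.016*Z,(0,255,0))
    cv2.imwrite(f"pics/ov_{nm}.png",z)
    # cap ray onto mid plane
pc=[plane(ray(S,303.7,199.9),HUB,N),plane(ray(T,302.75,197.5),HUB,N)]
for p in pc:
    d=p-HUB; print("cap deg",np.degrees(np.arctan2(d@Y,d@U)),np.hypot(d@Y,d@U))
E
```

```text
cap deg 167.86470686567307 0.07027494647888188
cap deg 168.8315566807968 0.0712505711150632
```

View pics/ov_scene.png

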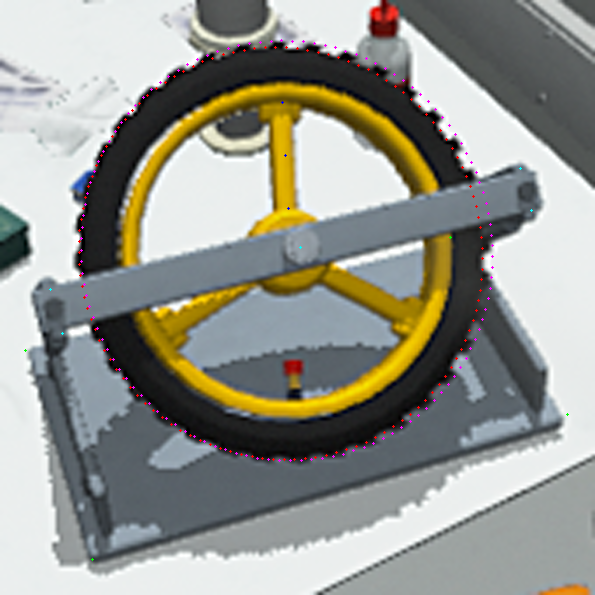

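View pics/ov_top.png

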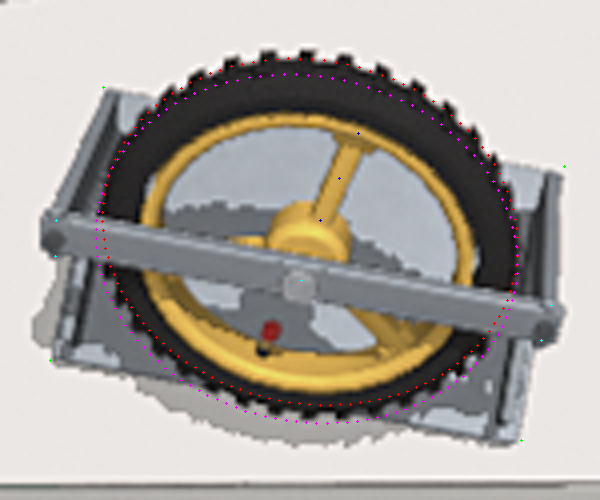

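```bash
cat >> h.py <<'E'
HUB=np.array([.587,-.181,.140])
def rel(p): d=p-HUB; return d@X,d@Y,d[2]
def tip(s): return s["position"]+.073*R.from_rotvec(s["tcp_rot"]).as_matrix()[:,2]
def goto(s,x,y,z):
    "shift in tool mm to bring shut tip to stand-frame x,y,z rel hub (mm)"
    M=R.from_rotvec(s["tcp_rot"]).as_matrix()
    t=HUB+(x*X+y*Y+z*Z)/1000
    return (M.T@(t-tip(s))*1000).round(1)
E
python3 - <<'E'
from h import *
from workcell import arm
s=arm.state(); M=R.from_rotvec(s["tcp_rot"]).as_matrix(); print(M.round(3))
ty=M[:,1]; 
for sg in(1,-1):
    # angle about tool z so tool y -> sg*Y
    v=M.T@(sg*Y); print(sg,np.arctan2(-v[0],v[1]))
print(goto(s,45,20,150))
E
```

```text
[[-0.935  0.354 -0.001]
 [ 0.354  0.935 -0.001]
 [ 0.    -0.001 -1.   ]]
1 -0.1907855504803584
-1 2.950807103109435
[-653.5 -533.1  -59.3]
```

```bash
python3 -m inch '[[0,0,-60,0,255],[-50,-40,-60,0,255],[-100,-80,-60,0,255],[-150,-120,-60,0,255],[-200,-160,-60,0,255],[-250,-200,-60,0,255],[-300,-245,-60,0,255],[-350,-285,-60,-0.05,255],[-400,-325,-60,-0.1,255],[-450,-370,-60,-0.15,255],[-500,-410,-60,-0.19,255],[-500,-410,-60,-0.19,255]]' 40
python3 - <<'E'
from h import *
from workcell import arm
s=arm.state(); print(np.array(rel(tip(s))),goto(s,45,25,150))
v=R.from_rotvec(s["tcp_rot"]).as_matrix().T@Y; print(np.arctan2(-v[0],v[1]))
E
```

```text
clock: 1.65
position: [0.5357, -0.0022, 0.363]
tcp_rot: [-0.274, -3.128, 0.0]
wrist_force: [0.5, 0.9, 0.7]
gripper_width: -0.0003
[-0.0810409   0.16747061  0.1499856 ] [-1.266e+02 -1.420e+02 -1.000e-01]
-0.0037399761216720105
```

```bash
python3 -m inch '[[-40,-45,0,0,255],[-80,-90,0,0,255],[-117,-139,0,0,255],[-117,-139,0,0,255]]'
python3 - <<'E'
from h import *
from workcell import arm,vision
s=arm.state(); print(np.array(rel(tip(s))),goto(s,36,28,34),s["wrist_force"])
c=vision.capture("scene"); cv2.imwrite("pics/s1.png",cv2.resize(c["image"][40:270,190:410,::-1],None,fx=2.5,fy=2.5))
c=vision.capture("wrist"); cv2.imwrite("pics/w1.png",c["image"][:,:,::-1])
E
```

```text
clock: 2.15
position: [0.6272, -0.1592, 0.3606]
tcp_rot: [-0.275, -3.126, -0.002]
wrist_force: [0.8, 1.2, -0.8]
gripper_width: -0.0003
[0.03561208 0.028401   0.14759807] [ -0.9  -0.5 113.6] [ 0.81882843  1.18375659 -0.78761148]
```

View pics/s1.png

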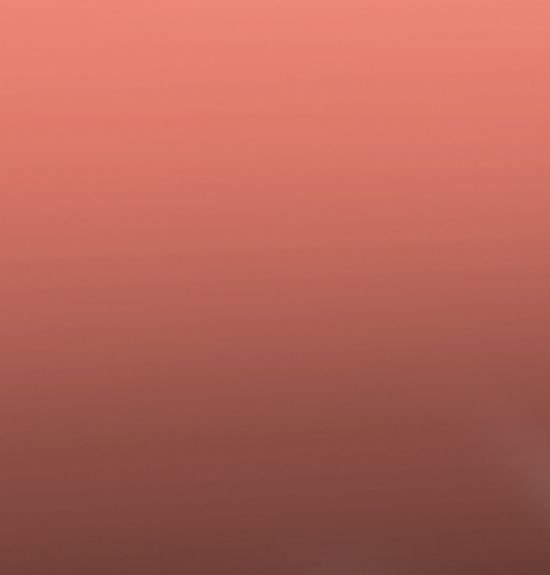

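View pics/w1.png

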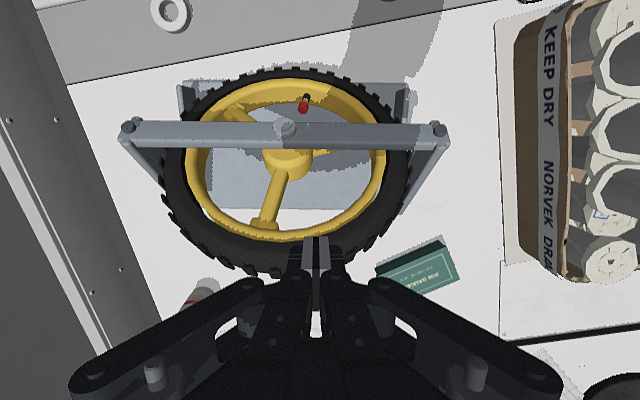

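The scene camera is now blocked by the arm. The wrist view shows the hub near (290,155), the cap at (304,103), spoke 2 at (270,200), and the shut tips about 28 px wide at (316,240). I'll go down beside spoke 2 on its anticlockwise side.

```bash
python3 -m inch '[[0,0,30,0,255],[0,0,60,0,255],[0,0,85,0,255],[0,0,100,0,255],[0,0,112,0,255],[0,0,112,0,255]]'
python3 - <<'E'
from h import *
from workcell import arm,vision
s=arm.state(); print(np.array(rel(tip(s))))
c=vision.capture("wrist"); cv2.imwrite("pics/w2.png",c["image"][:,:,::-1])
c=vision.capture("top"); cv2.imwrite("pics/t2.png",cv2.resize(c["image"][60:260,220:400,::-1],None,fx=2.5,fy=2.5))
E
```

```text
clock: 3.0
position: [0.6262, -0.1557, 0.2517]
tcp_rot: [-0.269, -3.13, -0.0]
wrist_force: [-0.3, 0.0, -0.7]
gripper_width: -0.0
[0.03430579 0.0316515  0.03874775]
```

View pics/w2.png

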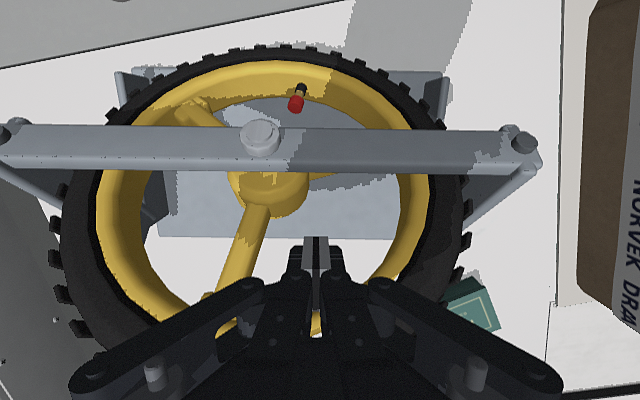

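View pics/t2.png

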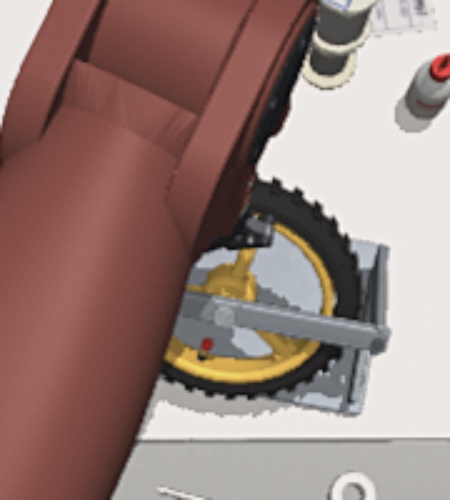

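The fingers stand free in the gap beside spoke 2, with tips at (316,240). Now the first push, clockwise.

```bash
python3 -m inch '[[0,-6,5,0,255],[0,-12,5,0,255],[-2,-20,5,0,255],[-3,-27,4,0,255],[-3,-35,4,0,255],[-2,-43,5,0,255],[0,-52,7,0,255],[3,-60,10,0,255],[5,-65,12,0,255],[7,-70,14,0,255],[7,-70,14,0,255]]'
python3 - <<'E'
from h import *
from workcell import arm,vision
s=arm.state(); print(np.array(rel(tip(s))))
c=vision.capture("wrist"); cv2.imwrite("pics/w3.png",c["image"][:,:,::-1])
E
```

```text
clock: 4.47
position: [0.6072, -0.2245, 0.2377]
tcp_rot: [-0.27, -3.129, 0.001]
wrist_force: [-0.4, 0.5, -0.3]
gripper_width: -0.0
[ 0.02725853 -0.03944486  0.02469533]
```

View pics/w3.png

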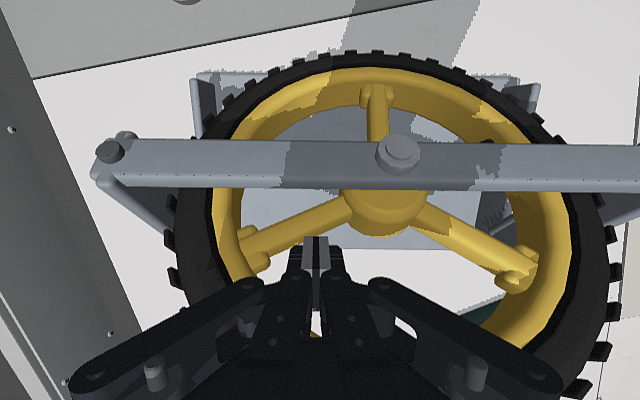

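```bash
cat >> h.py <<'E'
def yellow(c,n=.009,r=np.linspace(.045,.075,7)):
    hsv=cv2.cvtColor(c["image"],cv2.COLOR_RGB2HSV); m=cv2.inRange(hsv,(18,140,60),(32,255,255))
    out=[]
    for a in range(-180,180):
        t=np.radians(a); v=[]
        for q in r:
            p=proj(c,W(q*np.cos(t),q*np.sin(t),n)).round().astype(int)
            if 0<=p[0]<640 and 0<=p[1]<400: v.append(m[p[1],p[0]]>0)
        out.append(np.mean(v)>.6 if len(v)>3 else False)
    # runs
    o=np.array(out); runs=[]; st=None
    for i,b in enumerate(o):
        if b and st is None: st=i
        if not b and st is not None: runs.append((st-180,i-181)); st=None
    return runs
def save(c,name):
    im=c["image"][:,:,::-1].copy()
    for a in range(0,360,10):
        t=np.radians(a); p=proj(c,W(.09*np.cos(t),.09*np.sin(t),0)); cv2.circle(im,tuple(int(i) for i in p.round()),1,(255,0,255) if a else (0,0,255),-1)
    cv2.imwrite(name,im)
E
python3 - <<'E'
from h import *
from workcell import arm,vision
c=vision.capture("wrist"); print(yellow(c)); save(c,"pics/w4.png")
E
```

```text
[(-180, -176), (-68, -56), (44, 49), (52, 60)]
```

View pics/w4.png

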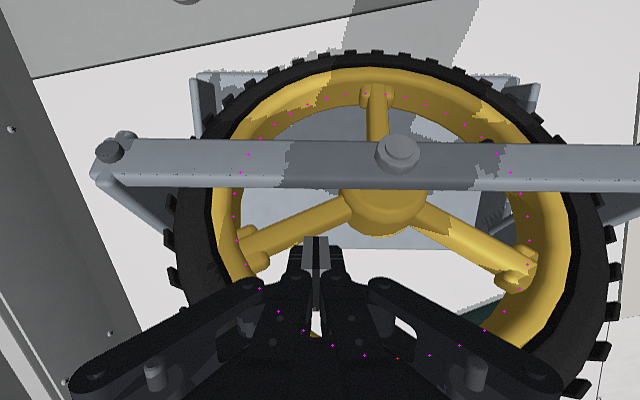

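```bash
python3 -m inch '[[3,-3,3,0,255],[6,-6,6,0,255],[8,-8,8,0,255],[10,-9,10,0,255],[11,-9,11,0,255],[11,-9,11,0,255]]'
python3 - <<'E'
from h import *
from workcell import arm,vision
s=arm.state(); print(np.array(rel(tip(s))))
c=vision.capture("wrist"); print(yellow(c)); save(c,"pics/w5.png")
E
```

```text
clock: 5.32
position: [0.595, -0.2311, 0.2268]
tcp_rot: [-0.27, -3.13, 0.0]
wrist_force: [-0.2, -0.9, 1.1]
gripper_width: 0.0001
[ 0.01644039 -0.04807085  0.01384293]
[(-85, -72), (29, 44), (152, 167)]
```

View pics/w5.png

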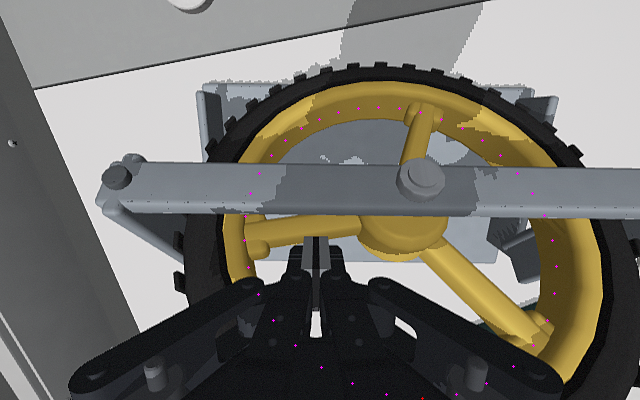

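```bash
python3 -m inch '[[2,-1,2,0,255],[4,-3,4,0,255],[6,-4,6,0,255],[7,-4,7,0,255],[7,-4,7,0,255]]'
python3 - <<'E'
from h import *
from workcell import arm,vision
s=arm.state(); print(np.array(rel(tip(s))))
c=vision.capture("wrist"); print(yellow(c)); save(c,"pics/w6.png")
E
```

```text
clock: 6.0
position: [0.5873, -0.2338, 0.2197]
tcp_rot: [-0.27, -3.13, 0.0]
wrist_force: [1.0, -0.7, 0.7]
gripper_width: -0.0001
[ 0.00929828 -0.05200209  0.00671321]
[(-85, -84), (31, 34), (141, 155)]
```

View pics/w6.png

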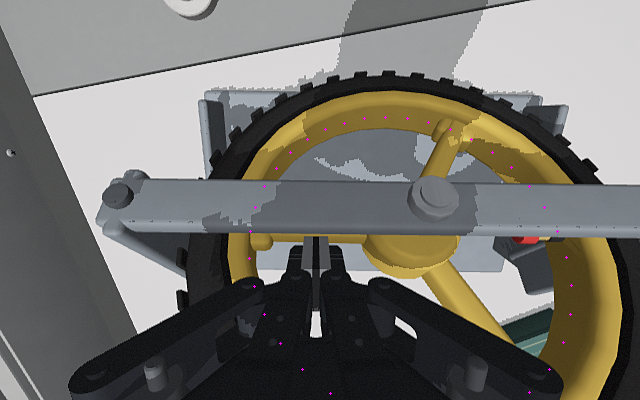

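Spoke 1 is at about 148°, so the valve is near 88°; its red cap shows at (527,240). Changing to spoke 3, at about 28°: lift, shift across, then look.

```bash
python3 -m inch '[[-3,1,-3,0,255],[-3,1,-30,0,255],[-5,1,-63,0,255],[-7,40,-63,0,255],[-7,80,-63,0,255],[-7,98,-63,0,255],[-7,98,-63,0,255],[-7,98,-63,0,255]]'
python3 - <<'E'
from h import *
from workcell import arm,vision
s=arm.state(); print(np.array(rel(tip(s))))
c=vision.capture("wrist"); print(yellow(c)); save(c,"pics/w7.png")
E
```

```text
clock: 7.05
position: [0.6111, -0.1392, 0.2828]
tcp_rot: [-0.27, -3.13, 0.0]
wrist_force: [1.2, 0.4, 0.1]
gripper_width: -0.0001
[0.0166777  0.04525374 0.06979194]
[(-88, -88), (-84, -79), (24, 24), (136, 152)]
```

View pics/w7.png

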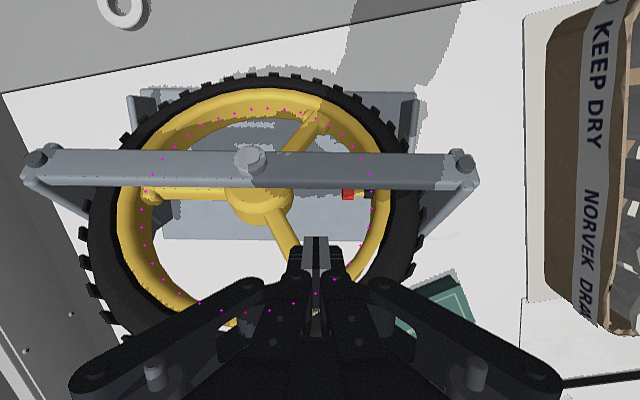

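```bash
cat >> h.py <<'E'
def cap(c):
    im=c["image"].astype(int); m=((im[...,0]>120)&(im[...,1]<60)&(im[...,2]<60)).astype(np.uint8)
    k,l,st,ce=cv2.connectedComponentsWithStats(m)
    for i in range(1,k):
        if st[i,4]<6: continue
        p=plane(ray(c,*ce[i]),HUB,N)-HUB; r=np.hypot(p@U,p@Y)
        if r<.1: print("cap px",ce[i].round(1),"area",st[i,4],"r",r.round(4),"deg",np.degrees(np.arctan2(p@Y,p@U)).round(2))
E
python3 -m inch '[[0,0,15,0,255],[0,0,30,0,255],[0,0,30,0,255]]'
python3 - <<'E'
from h import *
from workcell import arm,vision
s=arm.state(); print(np.array(rel(tip(s))))
c=vision.capture("wrist"); print(yellow(c)); save(c,"pics/w8.png"); cap(c)
E
```

```text
clock: 7.48
position: [0.6103, -0.1383, 0.2504]
tcp_rot: [-0.27, -3.127, -0.002]
wrist_force: [0.0, -0.2, 0.9]
gripper_width: -0.0001
[0.01540725 0.04613446 0.03737677]
[(-84, -79), (136, 152)]
cap px [351.9 209.9] area 113 r 0.0714 deg 87.04
```

View pics/w8.png

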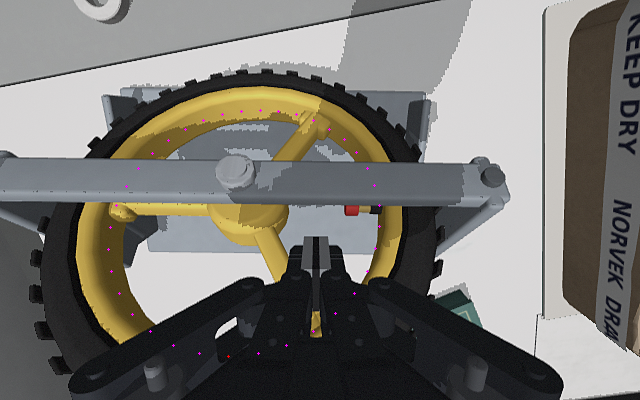

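```bash
python3 -m inch '[[-1,0,8,0,255],[-1,0,16,0,255],[-1,0,22,0,255],[-1,0,22,0,255]]'
python3 - <<'E'
from h import *
from workcell import arm,vision
s=arm.state(); print(np.array(rel(tip(s))))
c=vision.capture("wrist"); print(yellow(c)); save(c,"pics/w9.png"); cap(c)
E
```

```text
clock: 8.02
position: [0.6119, -0.1384, 0.2302]
tcp_rot: [-0.269, -3.129, -0.001]
wrist_force: [0.9, 0.3, 0.4]
gripper_width: -0.0001
[0.0172581  0.04627683 0.01715417]
[(-84, -80), (136, 152)]
cap px [356.3 218.8] area 121 r 0.0715 deg 86.59
```

View pics/w9.png

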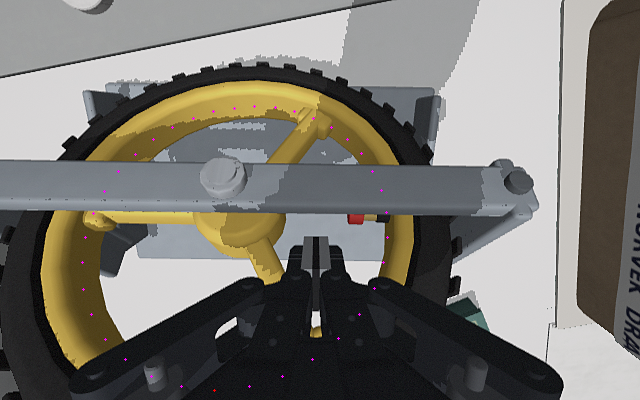

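```bash
python3 -m inch '[[-4,-4,-4,0,255],[-8,-8,-8,0,255],[-11,-13,-11,0,255],[-14,-19,-14,0,255],[-16,-25,-16,0,255],[-18,-31,-18,0,255],[-19,-37,-19,0,255],[-20,-43,-20,0,255],[-20,-49,-20,0,255],[-19,-55,-19,0,255],[-18,-61,-18,0,255],[-18,-61,-18,0,255]]'
python3 - <<'E'
from h import *
from workcell import arm,vision
s=arm.state(); print(np.array(rel(tip(s))))
c=vision.capture("wrist"); print(yellow(c)); save(c,"pics/w10.png"); cap(c)
E
```

```text
clock: 9.57
position: [0.6193, -0.2025, 0.2488]
tcp_rot: [0.271, 3.13, -0.001]
wrist_force: [-0.2, -0.5, -0.0]
gripper_width: -0.0004
[ 0.03554159 -0.01569261  0.03580051]
[(-163, -148), (-40, -29), (69, 76), (78, 86)]
cap px [395.5 272.5] area 259 r 0.069 deg 24.73
```

View pics/w10.png

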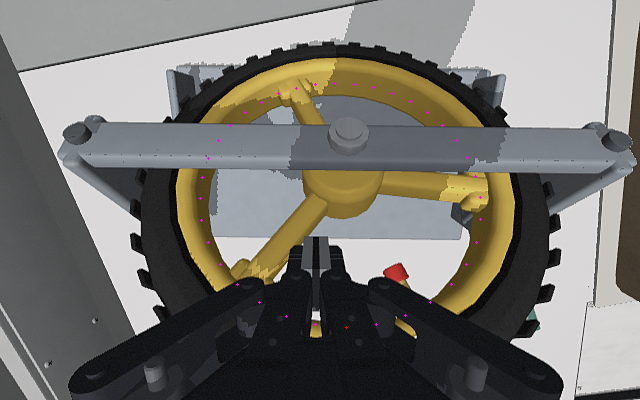

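The cap is now at (395,272), about 25° short of the top. I'll go slowly from here.

```bash
python3 -m inch '[[1,-2,1,0,255],[1,-5,1,0,255],[2,-8,2,0,255],[3,-10,3,0,255],[4,-12,4,0,255],[5,-14,5,0,255],[5,-14,5,0,255]]'
python3 - <<'E'
from h import *
from workcell import arm,vision
s=arm.state(); print(np.array(rel(tip(s))))
c=vision.capture("wrist"); print(yellow(c)); save(c,"pics/w11.png"); cap(c)
c=vision.capture("top"); cap(c);c=vision.capture("scene"); cap(c)
E
```

```text
clock: 10.5
position: [0.612, -0.215, 0.2438]
tcp_rot: [-0.27, -3.13, 0.001]
wrist_force: [0.3, 0.2, 0.1]
gripper_width: -0.0001
[ 0.03042889 -0.02928507  0.03079015]
[(-179, -162), (-55, -43), (56, 61), (65, 72)]
```

View pics/w11.png

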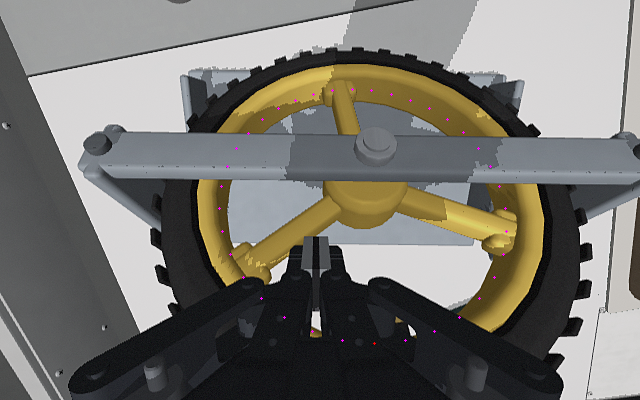

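```bash
python3 -m inch '[[0.5,-1,0.5,0,255],[1,-2,1,0,255],[1.5,-3,1.5,0,255],[2,-4,2,0,255],[2.5,-5,2.5,0,255],[2.5,-5,2.5,0,255]]'
python3 - <<'E'
from h import *
from workcell import arm,vision
s=arm.state(); print(np.array(rel(tip(s))))
c=vision.capture("wrist"); print(yellow(c))
E
python3 -m inch '[[-1,5,-2,0,255],[-1,7,-40,0,255],[-1,7,-85,0,255],[40,7,-100,0,255],[40,7,-100,0,255]]'
python3 - <<'E'
from h import *
from workcell import arm,vision
s=arm.state(); print(np.array(rel(tip(s))))
c=vision.capture("wrist"); print(yellow(c)); save(c,"pics/w12.png"); cap(c)
E
```

```text
clock: 11.4
position: [0.6088, -0.2193, 0.2413]
tcp_rot: [-0.27, -3.13, 0.0]
wrist_force: [0.3, 0.3, -0.0]
gripper_width: 0.0001
[ 0.0279685  -0.03407115  0.02831411]
[(-180, -169), (-61, -49), (51, 55), (59, 67)]
clock: 12.08
position: [0.5699, -0.2052, 0.3437]
tcp_rot: [0.27, 3.128, -0.002]
wrist_force: [0.5, 1.1, 0.2]
gripper_width: -0.0
[-0.01261652 -0.02681711  0.13072193]
[(-180, -171), (-61, -48), (51, 55), (59, 66)]
cap px [349.8 267.7] area 78 r 0.0683 deg 4.28
```

View pics/w12.png

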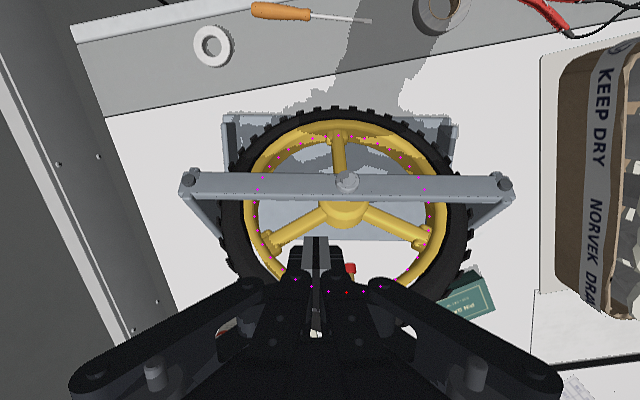

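```bash
python3 -m inch '[[-40,0,-20,0,255],[-80,10,-20,0,255],[-105,27,-20,0,255],[-105,27,-20,0,255],[-105,27,-20,0,255]]'
python3 - <<'E'
from h import *
from workcell import arm,vision
s=arm.state(); print(np.array(rel(tip(s))))
c=vision.capture("wrist"); print(yellow(c)); save(c,"pics/w13.png"); cap(c)
E
```

```text
clock: 12.75
position: [0.6787, -0.1968, 0.3606]
tcp_rot: [-0.269, -3.129, -0.0]
wrist_force: [0.8, -0.1, -0.3]
gripper_width: -0.0002
[9.30029750e-02 4.83701883e-05 1.47608825e-01]
[(-61, -40), (45, 65)]
cap px [319.9 149. ] area 86 r 0.0666 deg 3.72
```

View pics/w13.png

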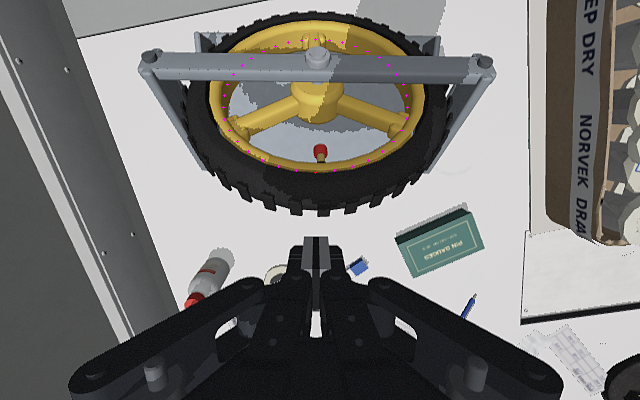

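Run:
```python
from h import *
from workcell import arm,vision
c=vision.capture("wrist"); cap(c)
im=c["image"][:,:,::-1]
cv2.imwrite("pics/w13z.png",cv2.resize(im[20:220,130:500],None,fx=2.1,fy=2.1,interpolation=cv2.INTER_CUBIC))
np.save("pics/c13.npy",c,allow_pickle=True)
# tyre dark mask extents, and yellow extents rows
hsv=cv2.cvtColor(c["image"],cv2.COLOR_RGB2HSV); m=cv2.inRange(hsv,(18,140,60),(32,255,255))
ys,xs=np.nonzero(m[:200]); print("yellow ext",xs.min(),xs.max(),ys.min(),ys.max())
for a,b in ((xs.min(),ys[xs==xs.min()].mean()),(xs.max(),ys[xs==xs.max()].mean())):
    p=plane(ray(c,a,b),HUB,N)-HUB; print(a,b,p@U,p@Y)
for uv in((150.5,61),(481.5,62.5),(317.5,57)):
    p=plane(ray(c,*uv),HUB+(.036 if uv[0]!=317.5 else .046)*N,N)-HUB; print(uv,p@U,p@Y)
```

```text
cap px [320.1 149.4] area 90 r 0.067 deg 3.66
yellow ext 209 424 20 172
209 99.0 0.004914679010697055 -0.10396589493151441
424 96.0 0.0011350876910877726 0.10723497893190247
(150.5, 61) -0.002018789536201345 -0.14416517610382684
(481.5, 62.5) 0.0005554998200851296 0.14496872997294533
(317.5, 57) 0.007184931728653928 0.0019989252480107187
```

View pics/w13z.png

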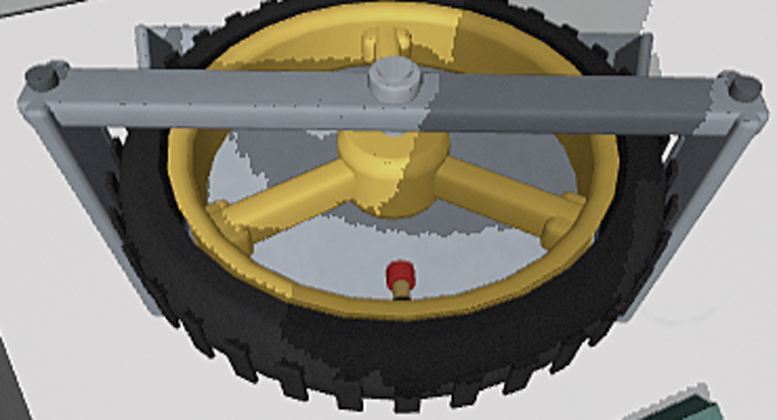

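```bash
python3 -m inch '[[0,60,0,0,255],[20,120,0,0,255],[50,180,0,0,255],[90,240,0,0,255],[120,300,0,0,255],[150,350,0,0,255],[180,400,0,0,255],[180,400,0,0,255],[180,400,0,0,255]]'
python3 - <<'E'
from h import *
from workcell import arm,vision
c1=vision.capture("scene"); cap(c1); c2=vision.capture("top"); cap(c2)
for c,n in((c1,"scene"),(c2,"top")):
    im=c["image"][:,:,::-1]; cv2.imwrite(f"pics/{n}14.png",im)
a=cv2.resize(c1["image"][95:265,220:390,::-1],None,fx=3.5,fy=3.5,interpolation=cv2.INTER_CUBIC); cv2.imwrite("pics/s14z.png",a)
a=cv2.resize(c2["image"][115:240,235:385,::-1],None,fx=4,fy=4,interpolation=cv2.INTER_CUBIC); cv2.imwrite("pics/t14z.png",a)
E
```

```text
clock: 13.98
position: [0.5695, 0.2281, 0.3619]
tcp_rot: [0.268, 3.129, -0.0]
wrist_force: [0.7, -0.7, 0.1]
gripper_width: -0.0004
cap px [313.5 152.8] area 12 r 0.0664 deg 2.86
```

View pics/s14z.png

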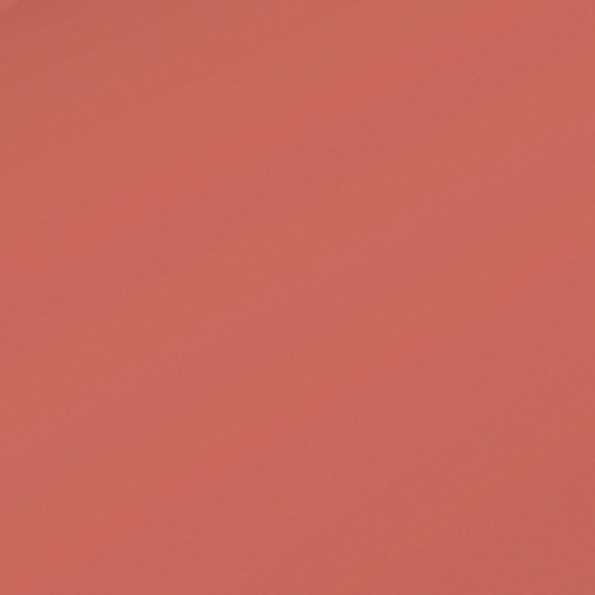

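View pics/t14z.png

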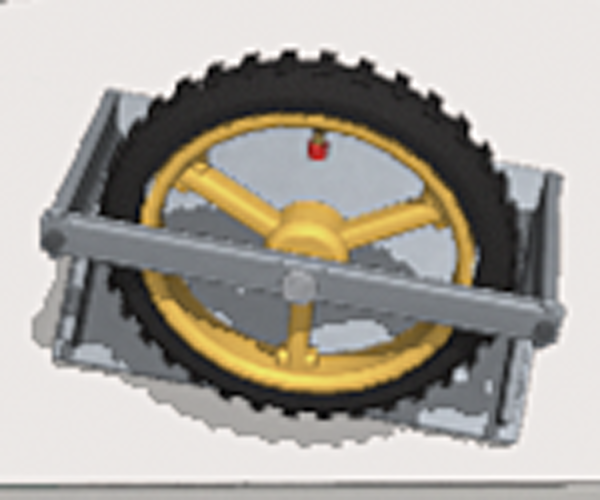

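Run:
```python
from h import *
def m(uv,n):
    p=plane(ray(T,*uv),HUB+n*N,N)-HUB; return (p@U*1e3).round(1),(p@Y*1e3).round(1)
for uv,n in(((248.4,174.5),.036),((371.1,195.7),.036),((309.6,186.7),.046)): print(uv,m(uv,n))
# yellow rim outer/inner fit in top image
im=cv2.imread("pics/top14.png"); hsv=cv2.cvtColor(im,cv2.COLOR_BGR2HSV); y=cv2.inRange(hsv,(15,110,60),(34,255,255)); y[:, :240]=0;y[:,380:]=0;y[:115]=0;y[240:]=0
cs=max(cv2.findContours(y,cv2.RETR_EXTERNAL,cv2.CHAIN_APPROX_NONE)[0],key=cv2.contourArea)
e=cv2.fitEllipse(cs); print(e)
ys,xs=np.nonzero(y); i,j=xs.argmin(),xs.argmax()
for k in(i,j): print((xs[k],ys[k]),m((xs[k],ys[k]),0.009),m((xs[k],ys[k]),0.0))
```

```text
(248.4, 174.5) (np.float64(0.2), np.float64(144.5))
(371.1, 195.7) (np.float64(-0.1), np.float64(-145.6))
(309.6, 186.7) (np.float64(2.9), np.float64(-1.0))
((312.8108215332031, 162.25599670410156), (35.84892272949219, 84.42350006103516), 100.72048950195312)
(np.int64(270), np.int64(166)) (np.float64(15.5), np.float64(99.8)) (np.float64(9.2), np.float64(101.3))
(np.int64(353), np.int64(174)) (np.float64(33.1), np.float64(-95.5)) (np.float64(27.0), np.float64(-96.3))
```

Both views agree that the wheel is about 3° short: the top view gives 3.3° and the wrist view 2.6–3.1°. The stand hasn't moved. I'll go back in for one small push.

```bash
python3 -m inch '[[-50,-60,0,0,255],[-90,-120,0,0,255],[-120,-180,0,0,255],[-120,-240,0,0,255],[-120,-300,0,0,255],[-120,-350,0,0,255],[-118,-400,0,0,255],[-118,-425,0,0,255],[-118,-425,0,0,255]]'
python3 - <<'E'
from h import *
from workcell import arm,vision
s=arm.state(); print(np.array(rel(tip(s))),goto(s,29,-26,30))
E
```

```text
clock: 15.2
position: [0.6126, -0.2137, 0.3609]
tcp_rot: [-0.276, -3.129, -0.0]
wrist_force: [0.1, 0.6, -0.8]
gripper_width: 0.0002
[ 0.03072205 -0.02782236  0.1479446 ] [  1.7   1.8 117.9]
```

```bash
python3 -m inch '[[1,1,30,0,255],[1,1,60,0,255],[2,2,85,0,255],[2,2,100,0,255],[2,2,112,0,255],[2,2,118,0,255],[2,2,118,0,255],[2,2,118,0,255]]'
python3 - <<'E'
from h import *
from workcell import arm,vision
for i in range(3):
    s=arm.state(); c=vision.capture("wrist"); print(np.array(rel(tip(s))).round(4),goto(s,26.7,-36.2,27.3),yellow(c))
E
```

```text
clock: 16.2
position: [0.612, -0.2087, 0.2442]
tcp_rot: [0.27, 3.129, -0.001]
wrist_force: [-0.6, -0.1, -0.7]
gripper_width: -0.0
[ 0.0295 -0.023   0.0312] [  2.8 -13.2   3.9] [(-180, -170), (-61, -48), (51, 56), (59, 67)]
[ 0.0295 -0.023   0.0312] [  2.7 -13.2   3.9] [(-180, -170), (-61, -48), (51, 56), (59, 67)]
[ 0.0294 -0.023   0.0311] [  2.7 -13.2   3.8] [(-180, -170), (-61, -48), (51, 56), (59, 67)]
```

```bash
python3 -m inch '[[1,-3,1,0,255],[1,-6,2,0,255],[2,-9,3,0,255],[2,-10.5,3,0,255],[2.5,-11.5,3.5,0,255],[2.5,-12.5,4,0,255],[2.7,-13.2,4,0,255],[2.7,-13.2,4,0,255],[2.7,-13.2,4,0,255]]'
python3 - <<'E'
from h import *
from workcell import arm,vision
s=arm.state(); c=vision.capture("wrist"); print(np.array(rel(tip(s))).round(4),yellow(c))
E
python3 -m inch '[[0,3,-1,0,255],[-1,8,-6,0,255],[-1,9,-40,0,255],[-1,9,-85,0,255],[-10,20,-121,0,255],[-66,34,-121,0,255],[-66,36,-121,0,255],[-66,36,-121,0,255]]'
python3 - <<'E'
from h import *
from workcell import arm,vision
s=arm.state(); print(np.array(rel(tip(s))).round(4))
c=vision.capture("wrist"); cap(c); 
cv2.imwrite("pics/w16z.png",cv2.resize(c["image"][20:220,130:500,::-1],None,fx=2.1,fy=2.1,interpolation=cv2.INTER_CUBIC))
E
```

```text
clock: 17.48
position: [0.6068, -0.2211, 0.2394]
tcp_rot: [0.27, 3.13, -0.0]
wrist_force: [2.0, 1.7, 0.5]
gripper_width: 0.0001
[ 0.0264 -0.0361  0.0264] [(-180, -172), (-65, -52), (47, 52), (56, 64)]
clock: 18.52
position: [0.678, -0.1964, 0.3599]
tcp_rot: [-0.268, -3.129, -0.0]
wrist_force: [-0.3, -0.1, 0.6]
gripper_width: -0.0002
[0.0922 0.0003 0.1469]
cap px [315.1 150.3] area 91 r 0.0668 deg 0.36
```

View pics/w16z.png

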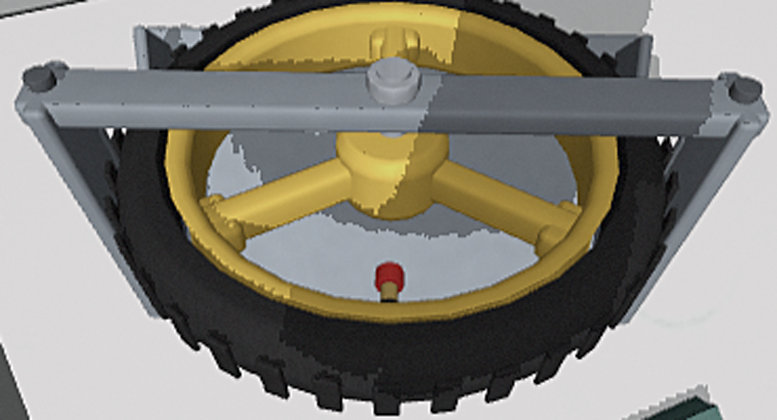

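```bash
python3 -m inch '[[0,60,0,0,255],[20,120,0,0,255],[50,180,0,0,255],[90,240,0,0,255],[120,300,0,0,255],[150,350,0,0,255],[180,400,0,0,255],[180,400,0,0,255],[180,400,0,0,255]]'
python3 - <<'E'
from h import *
from workcell import arm,vision
c=vision.capture("top"); cap(c)
a=cv2.resize(c["image"][115:290,225:395,::-1],None,fx=3.4,fy=3.4,interpolation=cv2.INTER_CUBIC); cv2.imwrite("pics/t17z.png",a)
o=cv2.imread("pics/top0.png").astype(int); d=np.abs(o-c["image"][:,:,::-1].astype(int)).max(2)>40
print("changed px in objects row",d[240:275,225:395].sum(), "stand cheeks",d[165:230,245:258].sum(),d[155:225,364:380].sum())
E
```

```text
clock: 19.7
position: [0.5682, 0.228, 0.3616]
tcp_rot: [0.268, 3.128, 0.0]
wrist_force: [0.7, 0.3, 0.7]
gripper_width: -0.0003
cap px [315.5 152.6] area 13 r 0.0676 deg -0.93
changed px in objects row 0 stand cheeks 0 0
```

View pics/t17z.png

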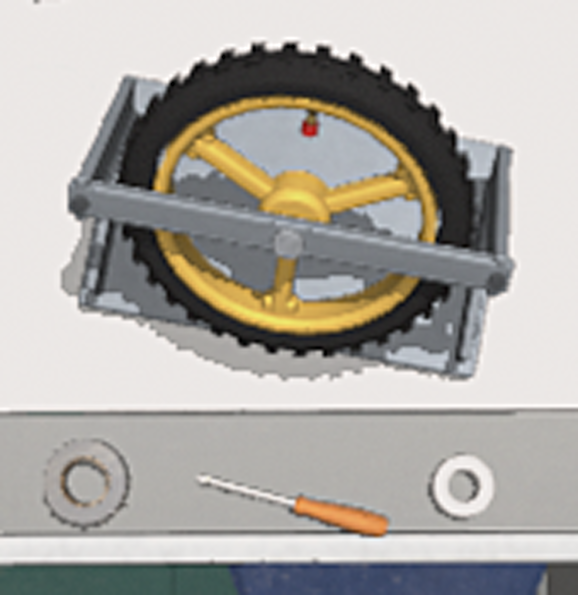

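The corrected estimates are −0.4° from the top view and about −0.3° from the wrist view. The cap is at the top of the wheel, the stand and loose things show no change, and the arm is clear.

```bash
python3 -c "
from workcell import arm
print(arm.hand_in())"
```

```text
the job is handed in; nothing more can be done
None
```

The wheel is at rest with the red-capped valve at twelve o'clock, and I have handed the job in at about 20 s of the 54 s allowed. I pushed spoke 2 clockwise from -12° to about -92°. Then I changed over to spoke 3, pushed it to just short of its end position, and finished with one 3° correction.

- **Valve angle:** after correcting for the hub offset seen in each view, the final angle comes out at about -0.4° from the top camera and -0.3° from the wrist camera. The uncorrected readings disagreed slightly, at -0.9° and +0.4°; I take the result as good to about 1°.
- **Stand and loose things:** the top camera shows no changed pixels at the stand's side cheeks or around the tape roll, screwdriver and ring gauge, compared with the first picture.
- **Contact:** the highest wrist force at the end of any move was under 3 N, and the tool was planned to stay clear of the valve stem. The arm was well away from everything at hand-in.
- **Not checked:** I had no final scene-camera picture, because the arm blocked that view when I tried it earlier.

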